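# Seat the centrifuge rotor on its splined drive and hold it down

### The job

Take the blue centrifuge rotor off its green pad by its white handle and fit it into the open centrifuge: over the spindle, turned so that the slots underneath mesh with the brass splines, and slid down upright until it meets the orange spring seat. Press it fully home against the spring and finish while still gripping the handle and holding it pressed down, so that the rotor can be locked from below; do not let go. Leave the lid, bottle, dish and tip box where they are.

Things in the scene. Friction and masses are not known exactly. Their poses are not given: they have to be found in the camera images.
- rotor: Loose centrifuge rotor, 0.2-0.33 kg, on the pad: blue disc 102 mm wide, flat top 35 mm above the origin, 4 yellow stripes; white bar handle on top. Underneath a 44 mm square hub with a plus-shaped slot open downwards, 30 mm deep, arms 9 mm wide along rotor x and y, below the stripes. Origin: centre of the hub's underside, z up.
- rotor_grip (a point): Grip point in the middle of the rotor's white bar handle, 60 mm above the rotor's origin; axes as the rotor's. The handle is 34 mm long along x, 16 mm wide along y (close the fingers along y), from 35 to 78 mm above the origin. With the TCP here the fingertips stay 6 mm clear of the disc.
- pad: Fixed green plastic pad, 150 x 150 x 4 mm, on which the rotor stands. Origin: centre of its underside, on the bench.
- centrifuge: Fixed benchtop centrifuge, lid off: round white housing 188 mm wide, open chamber 144 mm wide at the rim, rim 75 mm above the bench; blue control panel on its -x side (80 mm wide, to 105 mm from the axis, 55 mm high with its dial). The spindle stands on its axis. Origin: centre of the underside, on the bench.
- spline_top (a point): Point on the spindle axis at the top face of its brass splines, 62 mm above the bench; axes turn with it. The splines form a plus, 30 mm tip to tip, bars 7 mm wide (top 4.5 mm tapering to 3), along x and y: every quarter turn of the rotor fits. Unmeshed, the rotor's underside stops at this height; fully home it is 18 mm below. The spindle is stiff to turn (0.25 N m).
- nose_tip (a point): Tip of the spindle's white guide nose, on the spindle axis, 10 mm above the spline tops (72 mm above the bench). The nose is 10 mm thick, tapering to 5 mm at the tip; it enters the rotor's slot first and centres it.
- seat (a joint): Orange spring ring, 60 mm wide, round the spindle's foot; its free top is 12 mm below the spline tops, where the meshed rotor first rests. Value: how far it is pressed down, 0 to 0.006 m (fully home, hard stop). The spring starts to give at 5 N and takes 10 N fully down, of which the rotor's weight supplies 2 to 3 N.
- lid: Bystander: the centrifuge's clear round lid, lying open side up like a bowl, 156 mm wide, 50 mm tall. Origin: centre of its underside.
- medium: Bystander: amber bottle with blue cap, 64 mm in diameter, 120 mm tall. Origin: centre of its underside.
- dish: Bystander: closed clear culture dish with pink contents, 92 mm in diameter, 18 mm tall. Origin: centre of its underside.
- tipbox: Bystander: yellow and orange pipette-tip box, 82 x 122 x 65 mm. Origin: centre of its underside.

How it is judged:
By the outcome, as a careful person would: the job done as asked, in the order asked, and still so for the second after the job is handed in, while the arm keeps its last pose, push and grip.
It also fails if it takes over 48 s, if anything falls off the work surface, if the arm or the gripper's body presses on something with over 40 N, if the wrist force passes 120 N, or if a joint passes its speed limit or range.

### The arm

A 6-joint arm with a two-finger parallel gripper is mounted at the origin on the work surface. World frame = base frame: x ahead of the robot, y to its left, z up, the work surface at z = 0. Lengths are in m, angles in degrees, forces in N, time in s.
With the tool pointing down it reaches from about 0.3 to 0.75 m from the base axis. Payload 8.5 kg.
Tool frame: the origin (TCP) lies between the finger pads, 19 mm behind the fingertips; this is the grasp point; z points along the fingers, y is the line along which they close (so a half turn about z gives the same grasp; the last joint's range is limited). The gripper opens to 85 mm and grips with 20 to 120 N. Pads are 22 mm wide; open, the fingers measure 114 mm over their backs; the gripper's body (76 mm by 85 mm) begins 54 mm behind the grasp point. The pads swing forward as they close: fully open they stand 13 mm farther back than shut.
Start: joints at [-83.383, 21.807, 74.336, -0, 83.858, -12.336], TCP at [0.179, -0.52, 0.25] pointing down, gripper open.
Joint ranges: [-178.18, 178.18], [-50.72, 133.34], [12.68, 142.11], [-81.47, 261.47], [9.98, 163.14], [-165.26, 165.26]. Speed limits (degrees/s): [136.94, 136.94, 180, 180, 180, 180].

### API

Orientations are given as a 3x3 rotation matrix whose columns are the frame's x, y, z axes.
In Python, from rig import env, optics gives the robot as it stands.
- The arm moves only by the shell command python3 -m jog 'ROWS' [OPENING] [FORCE]. ROWS is JSON, a list of rows, each an object with "linear": the shift along the tool's x, y, z in units of 40 mm (1.0 is 40 mm), a list of three; "roll": the turn about the tool's z in units of 5 degrees (1.0 is 5 degrees). A call has 1 to 12 rows; each row shifts and turns the commanded pose from where the row before left it, along the tool's axes as they then stand; what a row does not reach is not made up. A row lasts 1/12 s, in which the tool goes at most 41.7 mm and 7.16 degrees, less where a joint would pass 70% of its speed; a pose out of reach is approached as far as the arm can. A call is refused whole if a number of a shift passes 1 or a number of a turn 1, either way. A call with a gripper value outside its range is refused whole. OPENING is the opening, from -1 (shut) to 1 (fully open), set as the call begins (- or left out, the last holds). The fingers move at their own pace and stop on an object; FORCE is the grip in N (left out, the last holds). Time passes only in rows, so rows that do not move let the fingers close. It gives the time, the measured TCP pose, the force, the opening and the grip force at its end, in the units of the state.
- env.observe(): the state, without advancing time (a new reading comes with each control period).
- optics.get_image(name): name is "scene" or "side" or "wrist"; returns the picture (384x512x3 uint8, red, green, blue); there is no depth.
- optics.calibration(name): a dict with "fov_y" (degrees; the focal length in pixels is half the picture's height over the tangent of half this angle, whatever the lens; pixels are square), "cx", "cy" (the principal point, pixels), "T" (4x4, takes a point from camera to world coordinates). Camera axes: x right, y down, z forward; pixel columns grow to the right and rows downward; lengths in m; the calibration is good to about 2 mm. A picture is of the moment at which its call begins: read the wrist's pose just before it. calibration takes no time and is no camera call; for the wrist camera it gives the pose at the moment of the call.
- env.close_job(): hands the job in; it is judged then, once.
The state is a dict: "time_s": time; "q": joint angles; "qvel": joint speeds; "joint_efforts": joint torques, N m; "position": TCP position; "tool_rot": TCP orientation; "ft_force": force on the tool from outside, world axes, zero at the start; "wrist_torque": the same for the moment, N m; "grip_width": finger opening in m; "gripper_force": force on a finger pad.
Only numpy, scipy, OpenCV 4.12 (cv2) and the standard library are available. Lean on these libraries where they do the work, as an engineer would, in place of code of your own. Each camera call takes 0.05 s, during which the arm holds its last target. There are 200 camera calls.

## Working session

There is one attempt and no reset: what is moved stays moved. The work goes in short steps, Python scripts to look and compute and a shell command to move; the robot and the scene stay as the last step left them, time stands still between calls to the robot, and variables do not carry over. Pictures are saved under pics/ and viewed, at most 10 in all, crops included, and the job is handed in when it is done.

```bash
mkdir -p pics
python3 - <<'E'
from rig import env,optics
import cv2,numpy as np
s=env.observe();print(s['time_s'],s['position'],np.round(s['tool_rot'],3).tolist(),s['ft_force'],s['grip_width'])
for n in('scene','side','wrist'):
    c=optics.calibration(n);print(n,c['fov_y'],c['cx'],c['cy'],np.round(c['T'],4).tolist(),[k for k in c])
    im=optics.get_image(n);np.save(f'pics/{n}0.npy',im);cv2.imwrite(f'pics/{n}0.png',im[:,:,::-1])
a=[cv2.imread(f'pics/{n}0.png') for n in('scene','side')]
cv2.imwrite('pics/both.png',cv2.resize(np.vstack(a),None,fx=.78,fy=.78))
E
```

```text
0.0 [ 0.17861397 -0.51988628  0.24939788] [[0.946, 0.325, -0.0], [0.325, -0.946, 0.002], [0.0, -0.002, -1.0]] [ 0.3656575  -0.80530441  0.30203683] 0.08544398207561314
scene 47.102867670568365 256.0789431855555 192.51441794237866 [[0.0833, 0.5783, -0.8116, 1.6774], [0.9965, -0.0479, 0.0681, -0.0912], [0.0005, -0.8144, -0.5802, 0.892], [0.0, 0.0, 0.0, 1.0]] ['fov_y', 'cx', 'cy', 'T']
side 42.18085357049319 249.94781569546518 192.01348639044537 [[0.8335, -0.2887, 0.4711, -0.2613], [-0.552, -0.4713, 0.6879, -1.1485], [0.0234, -0.8334, -0.5522, 0.9933], [0.0, 0.0, 0.0, 1.0]] ['fov_y', 'cx', 'cy', 'T']
wrist 58.0426320056998 258.2178820421077 186.83178125663068 [[0.3252, -0.9015, -0.2856, 0.2516], [-0.9456, -0.3106, -0.0964, -0.4956], [-0.0018, 0.3014, -0.9535, 0.3749], [0.0, 0.0, 0.0, 1.0]] ['fov_y', 'cx', 'cy', 'T']
```

View pics/scene0.png

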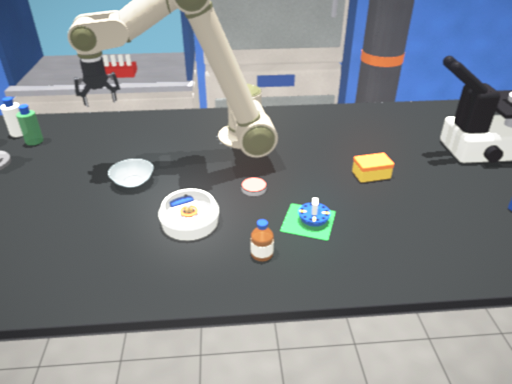

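View pics/side0.png

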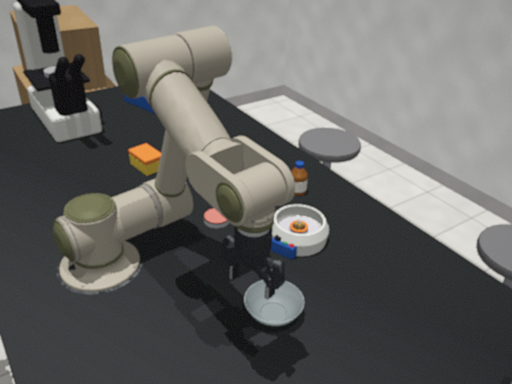

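View pics/wrist0.png

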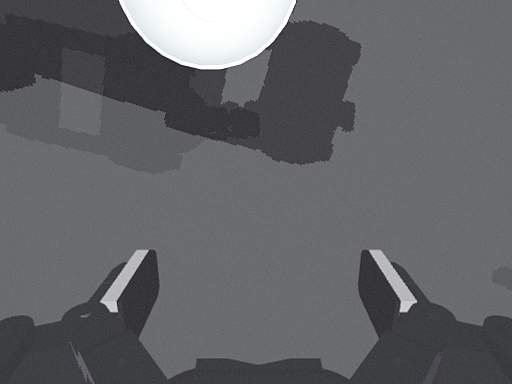

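The scene view shows the lid (131,175), the centrifuge (189,213) with its spindle (189,211), the bottle (262,240), the dish (254,186), the rotor on its pad (314,214) and the tip box (373,167). The side view shows the centrifuge at (299,227), and the arm hides the rotor. The wrist view shows the lid's edge and the fingers.

```bash
cat > h.py <<'E'
import numpy as np,cv2
from rig import env,optics
def ray(c,uv):
    f=192/np.tan(np.radians(c['fov_y']/2)); T=np.array(c['T'])
    uv=np.atleast_2d(uv).astype(float)
    d=np.c_[(uv[:,0]-c['cx'])/f,(uv[:,1]-c['cy'])/f,np.ones(len(uv))]@T[:3,:3].T
    return T[:3,3],d
def onz(c,uv,z):
    o,d=ray(c,uv); return (o+d*((z-o[2])/d[:,2])[:,None])[:,:2]
def proj(c,P):
    f=192/np.tan(np.radians(c['fov_y']/2)); T=np.array(c['T'])
    p=(np.atleast_2d(P)-T[:3,3])@T[:3,:3]; return p[:,:2]/p[:,2:]*f+[c['cx'],c['cy']]
def hsv(im): return cv2.cvtColor(im,cv2.COLOR_RGB2HSV)
def mask(im,lo,hi): return cv2.inRange(hsv(im),lo,hi)
E
python3 - <<'E'
from h import *
im=np.load('pics/scene0.npy');c=optics.calibration('scene')
m=mask(im,(50,120,80),(80,255,255));m[:160]=0;m[:,:250]=0
cs=max(cv2.findContours(m,0,2)[0],key=cv2.contourArea);h=cv2.convexHull(cs)
ap=cv2.approxPolyDP(h,5,True)[:,0];w=onz(c,ap,.004);print('pad',np.round(w,3).tolist(),w.mean(0))
def blob(n,lo,hi,box,z):
    x0,y0,x1,y1=box;m=mask(im,lo,hi)[y0:y1,x0:x1];p=np.argwhere(m)[:,::-1]+[x0,y0]
    print(n,len(p),p.mean(0),onz(c,p.mean(0),z),onz(c,[p.min(0),p.max(0)],z).round(3).tolist())
blob('rotordisc',(100,120,60),(125,255,255),(290,195,340,235),.034)
blob('handle',(0,0,180),(180,60,255),(308,190,324,210),.075)
blob('orange',(8,100,100),(28,255,255),(170,195,210,225),.05)
blob('panel',(100,120,60),(125,255,255),(160,190,200,212),.055)
blob('housing',(0,0,150),(180,70,255),(150,185,225,245),.05)
blob('bottlecap',(100,120,60),(125,255,255),(250,215,275,232),.115)
blob('dish',(0,30,100),(180,255,255),(238,175,270,196),.015)
blob('tipbox',(8,150,100),(35,255,255),(345,150,400,185),.05)
blob('lid',(0,0,90),(180,90,255),(100,155,160,192),.03)
E
```

```text
pad [[0.571, 0.257], [0.64, 0.231], [0.656, 0.19], [0.602, 0.13], [0.572, 0.138]] [0.60827693 0.18920162]
rotordisc 402 [313.94527363 214.70646766] [[0.61188262 0.18034819]] [[0.547, 0.144], [0.665, 0.216]]
handle 84 [314.75       202.82142857] [[0.60452834 0.18109728]] [[0.573, 0.175], [0.636, 0.185]]
orange 58 [188.13793103 211.86206897] [[ 0.58548098 -0.2110444 ]] [[0.559, -0.228], [0.608, -0.192]]
panel 109 [181.04587156 200.69724771] [[ 0.53186434 -0.23530537]] [[0.509, -0.269], [0.558, -0.2]]
housing 2338 [189.00128315 214.64414029] [[ 0.59969183 -0.20781542]] [[0.447, -0.317], [0.724, -0.118]]
bottlecap 90 [261.91111111 223.3       ] [[0.73840384 0.00386141]] [[0.718, -0.008], [0.76, 0.016]]
dish 111 [253.46846847 183.84684685] [[0.39754356 0.00695875]] [[0.35, -0.034], [0.445, 0.047]]
tipbox 521 [371.79078695 171.9731286 ] [[0.40906747 0.42462583]] [[0.31, 0.384], [0.471, 0.48]]
lid 1668 [130.35731415 171.10251799] [[ 0.30120929 -0.4322476 ]] [[0.176, -0.565], [0.436, -0.317]]
```

```bash
python3 -m jog '[{"linear":[0.9,-0.3,0]},{"linear":[0.9,-0.3,0]},{"linear":[0.9,-0.3,0]},{"linear":[0.9,-0.3,0]},{"linear":[0.9,-0.3,0]},{"linear":[0.9,-0.3,0]},{"linear":[0.9,-0.3,0]},{"linear":[0.9,-0.3,0]},{"linear":[0.9,-0.3,0]},{"linear":[0.9,-0.3,0]},{"linear":[0.9,-0.3,0]},{"linear":[0.9,-0.3,0]}]'
python3 -m jog '[{"linear":[0.7,-0.2,0]},{"linear":[0.7,-0.2,0]},{"linear":[0,0,0]},{"linear":[0,0,0]},{"linear":[0,0,0]},{"linear":[0,0,0]}]'
python3 - <<'E'
from h import *
s=env.observe();print(s['time_s'],s['position'],np.abs(s['qvel']).max(),s['q'])
c=optics.calibration('wrist');im=optics.get_image('wrist');np.save('pics/w1.npy',im);cv2.imwrite('pics/w1.png',im[:,:,::-1]);np.save('pics/w1c.npy',c,allow_pickle=True)
E
```

```text
0.15 [ 0.1786066  -0.51997896  0.24956593] 0.19319116928150915 [-8.33834257e+01  2.18329865e+01  7.43713100e+01  6.45033843e-04
  8.38597554e+01 -1.23374825e+01]invalid input
invalid input
```

View pics/w1.png

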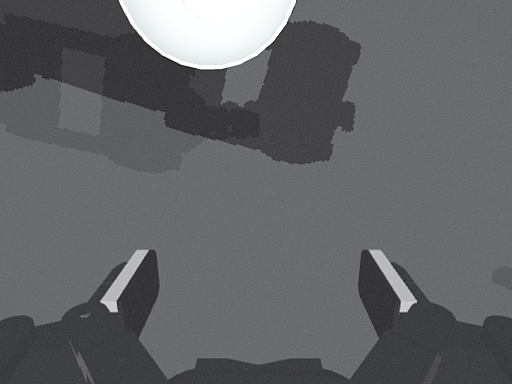

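The rows were refused, probably because each one needs a "roll" as well. The picture still shows the start pose.

```bash
python3 -m jog '[{"linear":[0.9,-0.3,0],"roll":0},{"linear":[0.9,-0.3,0],"roll":0},{"linear":[0.9,-0.3,0],"roll":0},{"linear":[0.9,-0.3,0],"roll":0},{"linear":[0.9,-0.3,0],"roll":0},{"linear":[0.9,-0.3,0],"roll":0},{"linear":[0.9,-0.3,0],"roll":0},{"linear":[0.9,-0.3,0],"roll":0},{"linear":[0.9,-0.3,0],"roll":0},{"linear":[0.9,-0.3,0],"roll":0},{"linear":[0.9,-0.3,0],"roll":0},{"linear":[0.9,-0.3,0],"roll":0}]'
python3 -m jog '[{"linear":[0.7,-0.2,0],"roll":0},{"linear":[0.7,-0.2,0],"roll":0},{"linear":[0,0,0],"roll":0},{"linear":[0,0,0],"roll":0},{"linear":[0,0,0],"roll":0},{"linear":[0,0,0],"roll":0}]'
python3 - <<'E'
from h import *
s=env.observe();print(s['time_s'],s['position'],np.abs(s['qvel']).max(),s['q'])
c=optics.calibration('wrist');im=optics.get_image('wrist');np.save('pics/w1.npy',im);cv2.imwrite('pics/w1b.png',im[:,:,::-1]);np.save('pics/w1c.npy',c,allow_pickle=True)
E
```

```text
time_s: 1.2
position: [0.5417, -0.2421, 0.2499]
tool_rot: [[0.946, 0.325, -0.0], [0.325, -0.946, 0.0], [-0.0, -0.0, -1.0]]
ft_force: [0.2, -0.1, 0.4]
grip_width: 0.0856
gripper_force: 0.0
time_s: 1.7
position: [0.5875, -0.2111, 0.2501]
tool_rot: [[0.946, 0.324, -0.0], [0.324, -0.946, -0.0], [-0.0, -0.0, -1.0]]
ft_force: [-0.8, -0.8, 0.2]
grip_width: 0.0857
gripper_force: 0.0
1.7 [ 0.58753539 -0.21105137  0.25006973] 0.35610124168871404 [-3.06029429e+01  2.94631479e+01  6.14977332e+01 -1.18644102e-02
  8.90532971e+01  4.05090857e+01]
```

View pics/w1b.png

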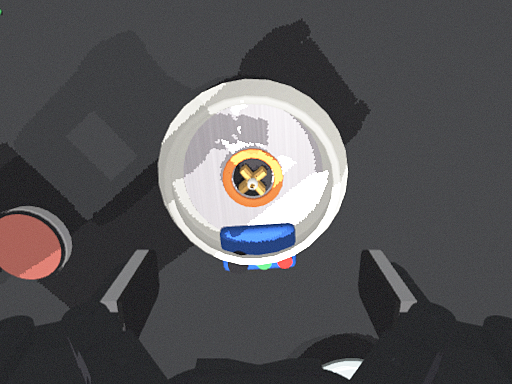

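The wrist view shows the centrifuge with its orange seat ring at (252,178), the brass plus and white nose at about (253,180), the panel at (258,238), and part of the dish and lid. Next I measure the splines.

Run:
```python
from h import *
im=np.load('pics/w1.npy');c=np.load('pics/w1c.npy',allow_pickle=True).item()
cr=im[140:220,212:292];cv2.imwrite('pics/w1crop.png',cv2.resize(cr,(560,560),interpolation=cv2.INTER_NEAREST)[:,:,::-1])
h=hsv(im)
for (x,y) in [(244,170),(262,171),(263,188),(243,189),(253,178),(252,184),(230,175)]: print((x,y),h[y,x])
# seat ring, top z=.050
m=mask(im,(3,120,90),(30,255,255));m[:135]=0;m[225:]=0;m[:,:205]=0;m[:,300:]=0
cc=max(cv2.findContours(m,0,1)[0],key=cv2.contourArea)
w=onz(c,cc[:,0],.050);(cx,cy),r=cv2.minEnclosingCircle(w.astype(np.float32));print('seat',cx,cy,r)
e=cv2.fitEllipse(cv2.convexHull(cc));print(e,onz(c,e[0],.05))
# housing outer rim z=.075
m=cv2.inRange(h,(0,0,130),(180,60,255));m[:, :140]=0;m[:,370:]=0;m[:60]=0;m[275:]=0
cc=max(cv2.findContours(m,0,1)[0],key=cv2.contourArea)
hh=cv2.convexHull(cc);e=cv2.fitEllipse(hh);print('rim',e,onz(c,e[0],.07))
```

```text
(244, 170) [ 18 141 228]
(262, 171) [ 17 142 191]
(263, 188) [ 18 137 233]
(243, 189) [ 17 138 213]
(253, 178) [ 24  14 179]
(252, 184) [ 18 142 178]
(230, 175) [ 13 180 249]
seat 0.5695765018463135 -0.2117314338684082 0.029942277818918228
((252.27105712890625, 177.32565307617188), (58.15451431274414, 59.877140045166016), 94.03314971923828) [[ 0.57030992 -0.21122328]]
rim ((252.3566436767578, 170.91195678710938), (185.8915252685547, 189.42950439453125), 101.63905334472656) [[ 0.58164851 -0.20784459]]
```

View pics/w1crop.png

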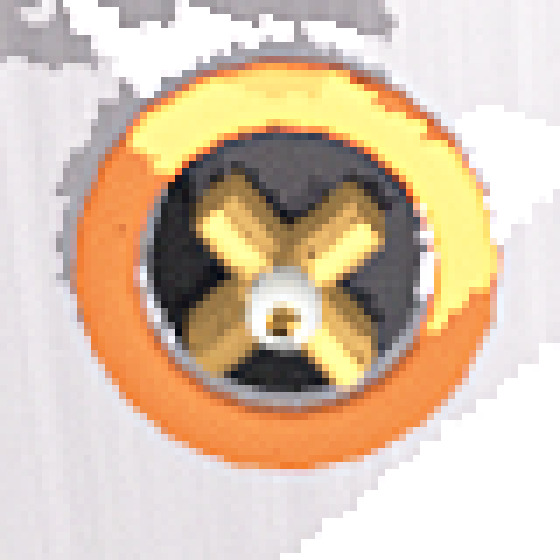

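The crop (7x, offset 212,140) shows the plus with its arm tips at about (207,222), (375,225), (358,380) and (192,368), the nose tip at (284,316) and a clean seat ring.

Run:
```python
from h import *
c=np.load('pics/w1c.npy',allow_pickle=True).item()
f=lambda p:np.array(p)/7.+[212-.5,140-.5]
print('nose',onz(c,f([284,316]),.072))
t=onz(c,f([[207,222],[375,225],[358,380],[192,368]]),.062)
print('tips',t,t.mean(0),np.linalg.norm(t[0]-t[2]),np.linalg.norm(t[1]-t[3]))
for a,b in((0,2),(1,3)):
    d=t[a]-t[b];print(np.degrees(np.arctan2(d[1],d[0])))
# rim ellipse check: inner/outer
T=np.array(c['T']);print(T[:3,3])
cs=optics.calibration('scene')
for z,p in((.050,(.5703,-.2112,.05)),(.072,(.5703,-.2112,.072))): print(proj(cs,p))
im=np.load('pics/w1.npy')
# bright brass crest lines
cr=cv2.resize(im[140:220,212:292],(560,560),interpolation=cv2.INTER_CUBIC)
m=cv2.inRange(hsv(cr),(10,100,60),(28,255,255));k=np.zeros_like(m);cv2.ellipse(k,(285,275),(115,112),0,0,360,255,-1);m&=k
p=np.argwhere(m)[:,::-1];w=onz(c,f(p),.060)
r=w-t.mean(0);n=np.hypot(*r.T);s=(n>.007)&(n<.016);a=np.arctan2(r[s,1],r[s,0])
print('4fold',np.degrees(np.angle(np.exp(4j*a).mean()))/4,abs(np.exp(4j*a).mean()),s.sum())
```

```text
nose [[ 0.56973154 -0.21161877]]
tips [[ 0.57587674 -0.19849371]
 [ 0.58277437 -0.21989551]
 [ 0.56134351 -0.22492233]
 [ 0.55563368 -0.20294146]] [ 0.56890708 -0.21156325] 0.030161017653451014 0.03200089324378123
61.1933879166328
-31.9919003493083
[ 0.66054496 -0.18665687  0.37543067]
[[188.29104189 208.8874572 ]]
[[187.6614936  203.26319214]]
4fold -29.983682545956018 0.23767296651364583 15043
```

```bash
python3 -m jog '[{"linear":[0.3,-0.83,0],"roll":0},{"linear":[0.3,-0.83,0],"roll":0},{"linear":[0.3,-0.83,0],"roll":0},{"linear":[0.3,-0.83,0],"roll":0},{"linear":[0.3,-0.83,0],"roll":0},{"linear":[0.3,-0.83,0],"roll":0},{"linear":[0.3,-0.83,0],"roll":0},{"linear":[0.3,-0.83,0],"roll":0},{"linear":[0.3,-0.83,0],"roll":0},{"linear":[0.3,-0.83,0],"roll":0},{"linear":[0.3,-0.83,0],"roll":0}]'
python3 -m jog '[{"linear":[0,0,0],"roll":0},{"linear":[0,0,0],"roll":0},{"linear":[0,0,0],"roll":0},{"linear":[0,0,0],"roll":0}]'
python3 - <<'E'
from h import *
s=env.observe();print(s['time_s'],s['position'],np.abs(s['qvel']).max(),s['q'])
c=optics.calibration('wrist');im=optics.get_image('wrist');np.save('pics/w2.npy',im);cv2.imwrite('pics/w2.png',im[:,:,::-1]);np.save('pics/w2c.npy',c,allow_pickle=True)
cs=optics.calibration('side');print('side proj',proj(cs,[[.5703,-.2112,.05],[.585,-.211,.05]]))
si=np.load('pics/side0.npy');m=mask(si,(3,120,90),(30,255,255));m[:210]=0;m[245:]=0;m[:,:280]=0;m[:,320:]=0
p=np.argwhere(m)[:,::-1];print(p.mean(0),p.min(0),p.max(0))
for n in('scene','side'):
    i2=optics.get_image(n);np.save(f'pics/{n}2.npy',i2)
E
```

```text
time_s: 2.67
position: [0.5941, 0.1787, 0.2504]
tool_rot: [[0.946, 0.323, 0.0], [0.323, -0.946, -0.0], [0.0, 0.0, -1.0]]
ft_force: [0.4, -0.9, 0.0]
grip_width: 0.0851
gripper_force: 0.0
time_s: 3.0
position: [0.5946, 0.1764, 0.2502]
tool_rot: [[0.946, 0.323, 0.0], [0.323, -0.946, -0.0], [0.0, 0.0, -1.0]]
ft_force: [-0.2, 0.2, 0.2]
grip_width: 0.0854
gripper_force: 0.0
3.0 [0.59457054 0.1764307  0.25016803] 0.20898519683858927 [ 5.61067242e+00  2.90185321e+01  6.22607084e+01 -1.07243050e-02
  8.87171257e+01  7.67680505e+01]
side proj [[299.08128355 225.37103682]
 [302.7235004  223.84014843]]
[298.36551724 226.77931034] [290 221] [307 232]
```

View pics/w2.png

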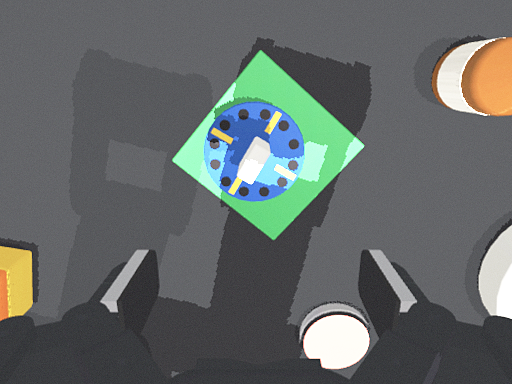

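The wrist view shows the rotor disc centred at (254,151) with its white handle running from (244,175) to (266,145), stripes at (273,123), (221,136), (236,186) and (285,173), and the pad around it. The bottle, dish and tip box are clear of it.

Run:
```python
from h import *
im=np.load('pics/w2.npy');c=np.load('pics/w2c.npy',allow_pickle=True).item()
h=hsv(im)
m=cv2.inRange(h,(88,60,40),(130,255,255));m[:90]=0;m[215:]=0;m[:,:190]=0;m[:,315:]=0
m=cv2.morphologyEx(m,cv2.MORPH_OPEN,np.ones((3,3)))
hull=cv2.convexHull(np.vstack(cv2.findContours(m,0,1)[0]))
w=onz(c,hull[:,0],.039);e=cv2.fitEllipse((w*1000).astype(np.float32));print('disc',e)
ctr=np.array(e[0])/1000
y=cv2.inRange(h,(15,90,120),(32,255,255));y[:90]=0;y[215:]=0;y[:,:190]=0;y[:,315:]=0
n,l,st,ce=cv2.connectedComponentsWithStats(y)
for i in range(1,n):
    if st[i,4]>15:
        p=onz(c,ce[i],.039)[0];d=p-ctr;print('stripe',ce[i].round(1),st[i,4],np.hypot(*d).round(4),np.degrees(np.arctan2(d[1],d[0])).round(1))
wh=cv2.inRange(h,(0,0,150),(180,50,255));wh[:130]=0;wh[190:]=0;wh[:,:235]=0;wh[:,275:]=0
cc=max(cv2.findContours(wh,0,1)[0],key=cv2.contourArea);r=cv2.minAreaRect(cc);b=cv2.boxPoints(r)
print('handle',r);q=onz(c,b,.06);print(q.round(4),q.mean(0))
cv2.imwrite('pics/w2crop.png',cv2.resize(im[90:215,190:315],(600,600),interpolation=cv2.INTER_NEAREST)[:,:,::-1])
```

```text
disc ((598.2881469726562, 181.94859313964844), (100.32481384277344, 100.73884582519531), 99.4807357788086)
stripe [272.5 122.3] 131 0.0354 -12.1
stripe [221.8 135.5] 141 0.0357 79.2
stripe [234.9 185.5] 100 0.0385 168.9
handle ((253.36923217773438, 160.35385131835938), (21.830110549926758, 45.396705627441406), 29.744882583618164)
[[0.5767 0.1954]
 [0.6189 0.1872]
 [0.6151 0.1675]
 [0.5723 0.175 ]] [0.59574915 0.18126405]
```

View pics/w2crop.png

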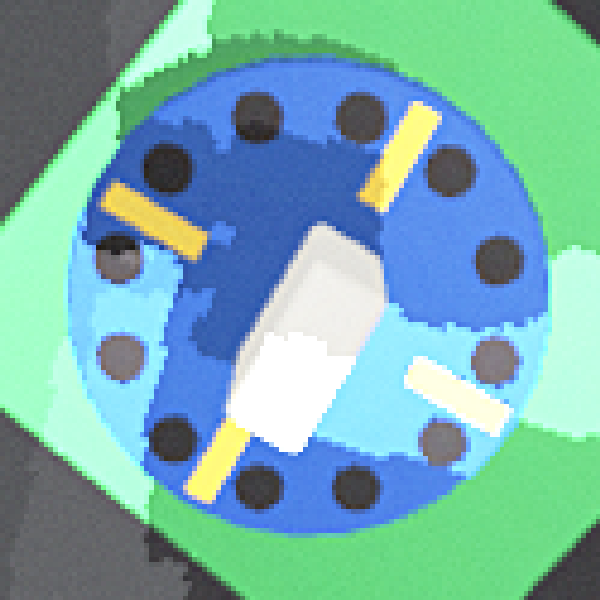

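```bash
python3 -m jog '[{"linear":[0,0,0],"roll":1},{"linear":[0,0,0],"roll":1},{"linear":[0,0,0],"roll":1},{"linear":[0,0,0],"roll":1},{"linear":[0,0,0],"roll":1},{"linear":[0,0,0],"roll":1},{"linear":[0.07,-0.15,0.5],"roll":0},{"linear":[0,0,0.8],"roll":0},{"linear":[0,0,0.8],"roll":0},{"linear":[0,0,0.8],"roll":0},{"linear":[0,0,0.6],"roll":0},{"linear":[0,0,0],"roll":0}]'
python3 -m jog '[{"linear":[0,0,0],"roll":0},{"linear":[0,0,0],"roll":0}]'
python3 - <<'E'
from h import *
s=env.observe();print(s['position'],s['time_s'],s['q'])
im=optics.get_image('wrist');cv2.imwrite('pics/w3.png',im[:,:,::-1])
E
```

```text
time_s: 4.15
position: [0.5962, 0.1823, 0.1051]
tool_rot: [[0.981, -0.193, -0.009], [-0.193, -0.981, -0.001], [-0.009, 0.003, -1.0]]
ft_force: [-0.8, -0.8, -1.0]
grip_width: 0.0853
gripper_force: 0.0
time_s: 4.32
position: [0.5993, 0.1831, 0.1119]
tool_rot: [[0.981, -0.192, 0.003], [-0.192, -0.981, 0.0], [0.003, -0.001, -1.0]]
ft_force: [0.3, 0.4, 0.2]
grip_width: 0.0853
gripper_force: 0.0
[0.59930798 0.18306051 0.1119246 ] 4.3167 [6.17800246e+00 3.62272812e+01 7.29739766e+01 3.12803181e-04
 7.06312649e+01 1.07253496e+02]
```

View pics/w3.png

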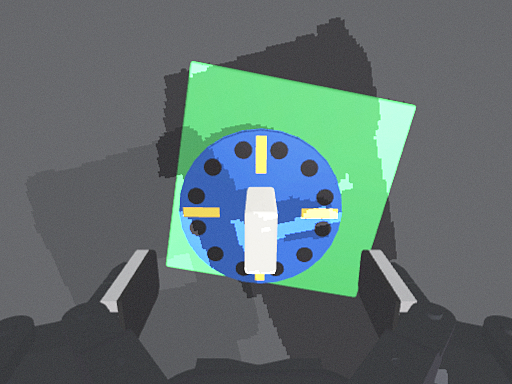

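The wrist view shows the handle vertical between the open pads, from (260,188) to (260,272), with the side stripes level at (201,212) and (320,213). The alignment is good, so I descend and grip.

```bash
python3 -m jog '[{"linear":[-0.02,0.03,0.4],"roll":0},{"linear":[0,0,0.4],"roll":0},{"linear":[0,0,0.25],"roll":0},{"linear":[0,0,0.13],"roll":0},{"linear":[0,0,0],"roll":0},{"linear":[0,0,0],"roll":0},{"linear":[0,0,0],"roll":0}]'
python3 -m jog '[{"linear":[0,0,0],"roll":0},{"linear":[0,0,0],"roll":0},{"linear":[0,0,0],"roll":0},{"linear":[0,0,0],"roll":0},{"linear":[0,0,0],"roll":0},{"linear":[0,0,0],"roll":0},{"linear":[0,0,0],"roll":0},{"linear":[0,0,0],"roll":0},{"linear":[0,0,0],"roll":0},{"linear":[0,0,0],"roll":0},{"linear":[0,0,0],"roll":0},{"linear":[0,0,0],"roll":0}]' -1 80
```

```text
time_s: 4.95
position: [0.5979, 0.1823, 0.0639]
tool_rot: [[0.981, -0.192, 0.002], [-0.192, -0.981, 0.0], [0.002, -0.001, -1.0]]
ft_force: [0.4, 0.7, 0.2]
grip_width: 0.0854
gripper_force: 0.0
time_s: 5.95
position: [0.5974, 0.1823, 0.063]
tool_rot: [[0.981, -0.192, 0.0], [-0.192, -0.981, 0.0], [0.0, -0.0, -1.0]]
ft_force: [-0.9, 1.1, 3.8]
grip_width: 0.0154
gripper_force: 78.6
```

```bash
python3 -m jog '[{"linear":[0,0,-0.1],"roll":0},{"linear":[0,0,-0.3],"roll":0},{"linear":[0,0,-0.6],"roll":0},{"linear":[0,0,-0.7],"roll":0},{"linear":[0,0,-0.7],"roll":0},{"linear":[0,0,-0.7],"roll":0},{"linear":[0,0,-0.6],"roll":0},{"linear":[0,0,-0.3],"roll":0},{"linear":[0,0,0],"roll":0},{"linear":[0,0,0],"roll":0},{"linear":[0,0,0],"roll":0},{"linear":[0,0,0],"roll":0}]'
python3 - <<'E'
from h import *
s=env.observe();print(s['position'],np.round(s['tool_rot'],4).tolist(),s['wrist_torque'])
c=optics.calibration('wrist');im=optics.get_image('wrist');cv2.imwrite('pics/w4.png',im[:,:,::-1])
p=np.array(s['position']);z=p[2]-.025;R=np.array(s['tool_rot'])
h=hsv(im);y=cv2.inRange(h,(15,90,120),(32,255,255))
n,l,st,ce=cv2.connectedComponentsWithStats(y)
for i in range(1,n):
    if st[i,4]>30:
        q=onz(c,ce[i],z)[0]-p[:2];print('stripe',ce[i].round(1),st[i,4],'tool xy',(q@R[:2,:2]).round(4))
m=cv2.inRange(h,(95,120,40),(125,255,255))
hull=cv2.convexHull(max(cv2.findContours(m,0,1)[0],key=cv2.contourArea))
w=(onz(c,hull[:,0],z)-p[:2])@R[:2,:2];print('disc',cv2.fitEllipse((w*1000).astype(np.float32)))
E
```

```text
time_s: 6.95
position: [0.5968, 0.1821, 0.221]
tool_rot: [[0.981, -0.192, -0.003], [-0.192, -0.981, -0.0], [-0.003, 0.001, -1.0]]
ft_force: [0.8, -0.5, -3.7]
grip_width: 0.015
gripper_force: 78.0
[0.59679102 0.18214788 0.22101823] [[0.9815, -0.1917, -0.0034], [-0.1917, -0.9815, -0.0004], [-0.0032, 0.001, -1.0]] [ 0.0045418  -0.04905007 -0.00748208]
stripe [258.4 172.8] 647 tool xy [0.0362 0.0007]
stripe [182.2 246.5] 560 tool xy [-0.0006 -0.036 ]
stripe [334.1 247. ] 506 tool xy [-0.0009  0.0373]
stripe [118.6 358.2] 73 tool xy [-0.0678 -0.0749]
disc ((-0.2901268005371094, 0.6232537031173706), (100.78042602539062, 103.34198760986328), 89.64602661132812)
```

View pics/w4.png

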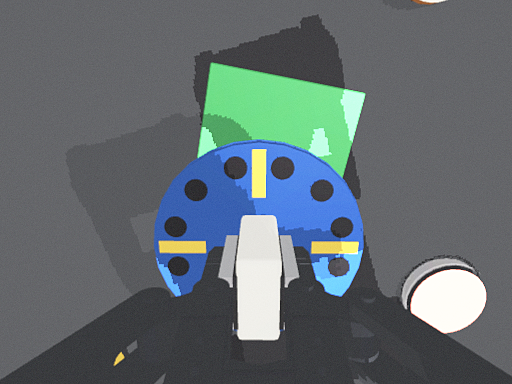

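The rotor hangs upright with its stripes square to the tool at (182,246), (334,247) and (258,173), and its centre is within 1 mm of the TCP. Now I move to the centrifuge.

```bash
python3 -m jog '[{"linear":[0.05,0.4,0],"roll":0},{"linear":[0.1,0.85,0],"roll":0},{"linear":[0.1,0.85,0],"roll":0},{"linear":[0.1,0.85,0],"roll":0},{"linear":[0.1,0.85,0],"roll":0},{"linear":[0.1,0.85,0],"roll":0},{"linear":[0.1,0.85,0],"roll":0},{"linear":[0.1,0.85,0],"roll":0},{"linear":[0.1,0.85,0],"roll":0},{"linear":[0.1,0.85,0],"roll":0},{"linear":[0.1,0.85,0],"roll":0},{"linear":[0.1,0.85,0],"roll":0}]'
python3 -m jog '[{"linear":[0.07,0.1,0],"roll":0.7},{"linear":[0,0,0],"roll":0.7},{"linear":[0,0,0],"roll":0.7},{"linear":[0,0,0],"roll":0.7},{"linear":[0,0,0],"roll":0.5},{"linear":[0,0,0],"roll":0.5},{"linear":[0,0,0],"roll":0},{"linear":[0,0,0],"roll":0},{"linear":[0,0,0],"roll":0},{"linear":[0,0,0],"roll":0}]'
python3 - <<'E'
from h import *
s=env.observe();p=np.array(s['position']);R=np.array(s['tool_rot']);print(p,np.degrees(np.arctan2(R[1,0],R[0,0])),s['q'],s['ft_force'])
d=np.array([.570,-.2115])-(p[:2]+R[:2,:2]@[-.0005,.0005]);print('shift units tool',d@R[:2,:2]/.04)
im=optics.get_image('side');np.save('pics/side5.npy',im)
c=optics.calibration('side');print(proj(c,[[*p]]))
E
```

```text
time_s: 8.0
position: [0.5672, -0.2109, 0.222]
tool_rot: [[0.981, -0.192, -0.001], [-0.192, -0.981, 0.001], [-0.001, -0.001, -1.0]]
ft_force: [1.4, 0.0, -3.0]
grip_width: 0.015
gripper_force: 78.4
time_s: 8.83
position: [0.5697, -0.2137, 0.2226]
tool_rot: [[0.866, -0.5, -0.0], [-0.5, -0.866, 0.0], [-0.0, -0.0, -1.0]]
ft_force: [-0.5, -0.4, -2.8]
grip_width: 0.0148
gripper_force: 78.7
[ 0.5696871  -0.2137385   0.22259208] -29.99477954016228 [-3.16998818e+01  2.88358991e+01  6.71820142e+01  5.04918579e-04
  8.40068503e+01  8.82948451e+01] [-0.45730967 -0.38348746 -2.80804085]
shift units tool [-0.00870196 -0.06487829]
[[304.03983607 179.01744782]]
```

```bash
python3 -m jog '[{"linear":[-0.01,-0.065,0.4],"roll":0},{"linear":[0,0,0.6],"roll":0},{"linear":[0,0,0.6],"roll":0},{"linear":[0,0,0.3],"roll":0},{"linear":[0,0,0.1],"roll":0},{"linear":[0,0,0],"roll":0},{"linear":[0,0,0],"roll":0},{"linear":[0,0,0],"roll":0},{"linear":[0,0,0],"roll":0}]'
python3 - <<'E'
from h import *
s=env.observe();print(s['position'],s['ft_force'],s['wrist_torque'])
a=[]
for n,(x,y) in(('scene',(190,205)),('side',(300,222))):
    im=optics.get_image(n);a.append(cv2.resize(im[y-50:y+50,x-50:x+50],(400,400),interpolation=cv2.INTER_CUBIC)[:,:,::-1])
cv2.imwrite('pics/pre.png',np.hstack(a))
E
```

```text
time_s: 9.63
position: [0.5711, -0.2116, 0.144]
tool_rot: [[0.866, -0.501, 0.002], [-0.501, -0.866, -0.001], [0.002, 0.0, -1.0]]
ft_force: [0.4, 0.3, -3.6]
grip_width: 0.015
gripper_force: 78.8
[ 0.57106643 -0.211565    0.14398166] [ 0.44806153  0.33769758 -3.61889581] [0.0265303  0.01145015 0.00351129]
```

View pics/pre.png

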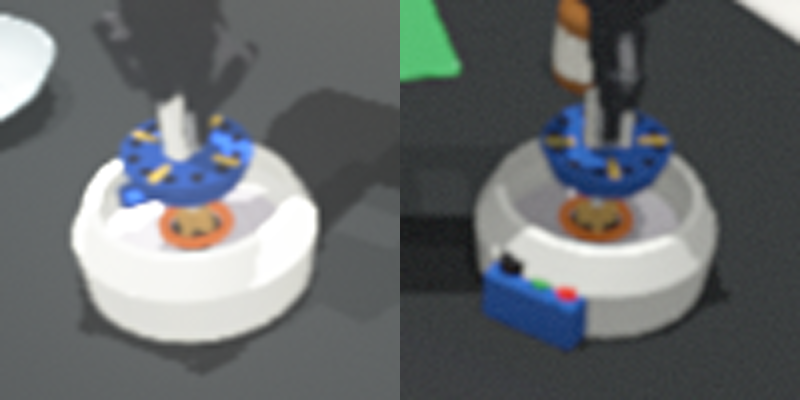

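The scene crop shows the disc at (187,157) above the seat at (197,222). The side crop shows the disc at (606,150) above the seat at (597,217). Both fit the perspective lean, so I descend gently onto the nose.

```bash
python3 -m jog '[{"linear":[-0.01,0.015,0.1],"roll":0},{"linear":[0,0,0.1],"roll":0},{"linear":[0,0,0.1],"roll":0},{"linear":[0,0,0.1],"roll":0},{"linear":[0,0,0.05],"roll":0},{"linear":[0,0,0],"roll":0},{"linear":[0,0,0],"roll":0},{"linear":[0,0,0],"roll":0},{"linear":[0,0,0],"roll":0}]'
python3 -c "
from h import *
s=env.observe();print(s['position'],s['ft_force'],s['wrist_torque'])"
```

```text
time_s: 10.48
position: [0.5701, -0.2117, 0.125]
tool_rot: [[0.866, -0.501, 0.0], [-0.501, -0.866, -0.0], [0.0, 0.0, -1.0]]
ft_force: [-0.2, -0.1, -2.5]
grip_width: 0.0151
gripper_force: 78.8
[ 0.57012125 -0.2117267   0.12502781] [-0.19545899 -0.07993416 -2.49877035] [ 0.04185424  0.03764746 -0.02830245]
```

No contact force, so the nose has entered cleanly. I continue down to the splines and the seat contact, which I expect at TCP z ≈ 0.109.

```bash
python3 -m jog '[{"linear":[0,0,0.07],"roll":0},{"linear":[0,0,0.07],"roll":0},{"linear":[0,0,0.05],"roll":0},{"linear":[0,0,0],"roll":0},{"linear":[0,0,0],"roll":0},{"linear":[0,0,0],"roll":0}]'
python3 -c "
from h import *
s=env.observe();print(s['position'],s['ft_force'],s['wrist_torque'])"
```

```text
time_s: 10.98
position: [0.5699, -0.2116, 0.1171]
tool_rot: [[0.866, -0.501, -0.0], [-0.501, -0.866, 0.0], [-0.0, -0.0, -1.0]]
ft_force: [-1.1, -0.1, -3.0]
grip_width: 0.015
gripper_force: 78.8
[ 0.56994629 -0.21157549  0.11714323] [-1.06774761 -0.08986603 -3.00832464] [ 0.07568254  0.12799809 -0.03552379]
```

```bash
python3 -m jog '[{"linear":[0,0,0.07],"roll":0},{"linear":[0,0,0.07],"roll":0},{"linear":[0,0,0.05],"roll":0},{"linear":[0,0,0],"roll":0},{"linear":[0,0,0],"roll":0},{"linear":[0,0,0],"roll":0}]'
python3 -c "
from h import *
s=env.observe();print(s['position'],s['ft_force'],s['wrist_torque'])"
```

```text
time_s: 11.48
position: [0.5697, -0.2115, 0.1091]
tool_rot: [[0.866, -0.501, -0.001], [-0.501, -0.866, 0.001], [-0.001, -0.0, -1.0]]
ft_force: [-2.6, 1.5, -4.9]
grip_width: 0.0149
gripper_force: 78.7
[ 0.56973005 -0.21146229  0.10914151] [-2.57012915  1.50082312 -4.92640167] [0.31515885 0.53730427 0.00867252]
```

```bash
python3 -m jog '[{"linear":[-0.015,0,0],"roll":0},{"linear":[0,0,0],"roll":0},{"linear":[0,0,0],"roll":0},{"linear":[0,0,0],"roll":0}]'
python3 -c "
from h import *
s=env.observe();print(s['position'],s['ft_force'],s['wrist_torque'])"
```

```text
time_s: 11.82
position: [0.5696, -0.2114, 0.1097]
tool_rot: [[0.866, -0.501, 0.0], [-0.501, -0.866, -0.0], [0.0, 0.0, -1.0]]
ft_force: [-2.0, 0.5, -4.0]
grip_width: 0.0154
gripper_force: 78.8
[ 0.5695559  -0.21142678  0.1096686 ] [-2.03375365  0.46926499 -4.01859793] [ 0.28954399  0.36980124 -0.04134706]
```

```bash
python3 -m jog '[{"linear":[-0.015,0,0.025],"roll":0},{"linear":[0,0,0.025],"roll":0},{"linear":[0,0,0],"roll":0},{"linear":[0,0,0],"roll":0},{"linear":[0,0,0],"roll":0}]'
python3 -c "
from h import *
s=env.observe();print(s['position'],s['ft_force'],s['wrist_torque'])"
```

```text
time_s: 12.23
position: [0.5694, -0.2113, 0.1082]
tool_rot: [[0.866, -0.501, 0.002], [-0.501, -0.866, -0.001], [0.002, -0.0, -1.0]]
ft_force: [-0.9, 0.3, 2.6]
grip_width: 0.0153
gripper_force: 79.7
[ 0.56941966 -0.21128762  0.10823484] [-0.94469709  0.33541112  2.59059441] [ 0.06343775  0.19168285 -0.03967904]
```

Seat contact is at z ≈ 0.108. I press on through the 6 mm of spring travel.

```bash
python3 -m jog '[{"linear":[0,0,0.04],"roll":0},{"linear":[0,0,0.04],"roll":0},{"linear":[0,0,0.04],"roll":0},{"linear":[0,0,0],"roll":0},{"linear":[0,0,0],"roll":0},{"linear":[0,0,0],"roll":0},{"linear":[0,0,0],"roll":0}]'
python3 -c "
from h import *
s=env.observe();print(s['position'],s['ft_force'],s['wrist_torque'])"
python3 -m jog '[{"linear":[0,0,0.02],"roll":0},{"linear":[0,0,0.02],"roll":0},{"linear":[0,0,0],"roll":0},{"linear":[0,0,0],"roll":0},{"linear":[0,0,0],"roll":0}]'
```

```text
time_s: 12.82
position: [0.5694, -0.2113, 0.1033]
tool_rot: [[0.866, -0.501, 0.001], [-0.501, -0.866, -0.001], [0.002, 0.0, -1.0]]
ft_force: [-0.6, -0.2, 7.1]
grip_width: 0.015
gripper_force: 80.2
[ 0.56940033 -0.21131719  0.10331675] [-0.612789   -0.16732656  7.09384614] [ 0.07358791  0.0947464  -0.03403742]
time_s: 13.23
position: [0.5695, -0.2114, 0.103]
tool_rot: [[0.866, -0.501, 0.002], [-0.501, -0.866, -0.002], [0.003, 0.0, -1.0]]
ft_force: [-2.7, 1.6, 14.7]
grip_width: 0.0153
gripper_force: 81.8
```

```bash
python3 -m jog '[{"linear":[-0.01,0,0.01],"roll":0},{"linear":[0,0,0],"roll":0},{"linear":[0,0,0],"roll":0},{"linear":[0,0,0],"roll":0},{"linear":[0,0,0],"roll":0},{"linear":[0,0,0],"roll":0},{"linear":[0,0,0],"roll":0},{"linear":[0,0,0],"roll":0},{"linear":[0,0,0],"roll":0},{"linear":[0,0,0],"roll":0}]'
python3 - <<'E'
from h import *
s=env.observe();p=np.array(s['position']);R=np.array(s['tool_rot']);print(p,s['ft_force'],s['wrist_torque'])
c=optics.calibration('wrist');im=optics.get_image('wrist')
y=cv2.inRange(hsv(im),(15,90,120),(32,255,255));n,l,st,ce=cv2.connectedComponentsWithStats(y)
for i in range(1,n):
    if st[i,4]>200: q=onz(c,ce[i],p[2]-.024)[0]-p[:2];print(ce[i].round(1),(q@R[:2,:2]).round(4))
E
```

```text
time_s: 14.07
position: [0.5695, -0.2113, 0.103]
tool_rot: [[0.866, -0.501, 0.003], [-0.501, -0.866, -0.002], [0.004, 0.0, -1.0]]
ft_force: [-2.0, 1.4, 17.1]
grip_width: 0.0152
gripper_force: 81.7
[ 0.56945244 -0.21131772  0.10297215] [-2.04055268  1.41952245 17.07393336] [ 0.36197505  0.61532118 -0.04919698]
[258.5 173.4] [0.0365 0.0007]
[182.1 246.5] [ 0.0002 -0.0359]
[334.4 247.5] [-0.0003  0.0371]
```

The stripe pixels match those taken after the lift, so the rotor has not slipped in the grip. Its underside is therefore at about 0.044 m, fully home, with 17 N of steady push. I hand the job in.

```bash
python3 -c "
from rig import env
print(env.close_job())"
```

```text
the job is handed in; nothing more can be done
None
```

The rotor is meshed on the splines and pressed fully home (underside about 44 mm above the bench, about 17 N net push), still gripped and held, and the job was handed in at about 14 s; I viewed 11 pictures, one over your limit of 10.

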